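# Take the squeeze-tab safety cap off a reagent jar

## Task

Open the tall reagent jar that stands in the jar rack: squeeze the two side tabs of its safety cap fully in and keep them squeezed, without crushing them, while you turn the cap anticlockwise with a light upward pull until its thread lets go, then lift it off. Set the cap down the right way up in the steel tray and let go of it; do not drop it, do not pull the jar up with it, and leave the other things where they are.

Things in the scene. Friction and masses are not known exactly. Their poses are not given: they have to be found in the camera images.
- cap: Grey round safety cap on the tall jar, loose, 57 g in all, 51 mm across its skirt, 37 mm high. Origin: centre of the skirt's lower edge; z: the cap's axis, up through the flat top. Two squeeze tabs, on its +y and -y sides (66 mm over both). Inside, two thread lugs on its +x and -x sides. To set it down, stand it on the skirt's lower edge.
- cap_top (a point): Centre of the cap's flat top, 37 mm above the cap's origin, axes as the cap. Under it a rubber liner pushes the cap up against the thread with about 6 N: the cap turns with drag (up to about 0.25 N m) and springs up 2 mm once its lugs are free of the thread (if the hand lets it rise).
- tab_a: Squeeze tab on the cap's +y side. Frame: the cap's frame when the tab is out. Flat upright thumb pad 18 mm wide along the cap's x, 12 to 33 mm above the cap's origin, outer face 33 mm from the axis. Slides straight towards the axis: starts at 4 N, fully in (4.6 mm, 57 mm over both pads) at 9 N. A foot below the pad catches a stop rib unless the tab is 4 mm in. Over 30 N crushes it.
- tab_b: The same squeeze tab on the cap's -y side, pressed towards the cap's +y. Frame: the cap's frame when the tab is out.
- jar: The tall square white jar, loose, 0.47 to 0.83 kg, 84 mm square, 108 mm high to its flat shoulder. Origin: centre of its underside; z up along the neck. It stands in a pocket of the rack with 0.8 mm clearance all round, which keeps it from turning more than about 1 degree; a pull over its weight lifts it. With the cap on, the cap's origin is 109.5 mm above the jar's.
- jar_neck (a point): Centre of the jar's mouth, 140 mm above the jar's origin, axes as the jar; neck 38 mm across. Cap angle = cap yaw minus jar yaw, anticlockwise from above, starts at 19 to 21 deg. The cap comes free over a span of only 3 deg that begins somewhere from 52 to 92 deg, differing from jar to jar: feel for it with a light upward pull (about 2 N). Turned past it, the next thread catches.
- jar_shoulder (a point): Centre of the flat shoulder, 108 mm above the jar's origin, axes as the jar. Two stop ribs opposite each other stand on the neck's collar, 9 mm high, 27.5 to 31.5 mm from the axis: they block the tab feet at a cap angle of 22 to 62 deg unless both tabs are in. Fingertips that hold the tabs pass over the ribs and must stay more than 9 mm above the shoulder.
- rack: Wooden jar rack screwed to the bench, 106 mm (x) by 297 mm (y), 62 mm high, three square pockets in a row along its y, 95.6 mm apart, floors 12 mm above the bench. Origin: centre of its underside. The tall jar may stand in any of the pockets.
- jar_low_1: Bystander: lower square white jar in another pocket, 84 mm square, 102 mm high with its plain round screw lid. Origin: centre of its underside.
- jar_low_2: Bystander: the same lower jar, in the remaining pocket.
- tray_in (a point): Centre of the inner floor of the shallow steel tray, fixed to the bench; floor 5 mm above the bench. The tray is 170 mm along this frame's x and 150 mm along its y, its rim 18 mm above the bench.
- orchid: Bystander: orchid in a green plastic pot, pot 98 mm across and 100 mm high, plant up to 0.32 m high. Origin: centre of the pot's underside.
- culture_jar: Bystander: glass culture jar with a grey lid, 68 mm across, 108 mm high. Origin: centre of its underside.

How it is judged (in metres and radians):
On the way, in this order (a step that is already met when the one before it is completed fails the run):
1. with the tabs squeezed, the cap is turned past the stop ribs (at least 50 degrees) while it is still on the neck (angle between the x axis of cap and the x axis of jar, either way round above 0.87 rad and horizontal distance between cap and jar below 0.005 m and z of cap in the frame of jar below 0.116 m), for 0.1 s.
2. the cap is lifted off, clear of the neck (z of cap in the frame of jar above 0.145 m and contact force between the fingers and cap above 0.5 N), for 0.1 s.
At the end, for the whole second after the job is handed in: The cap stands upright (within 6 degrees) and still on the floor of the steel tray, released, its centre within the tray's walls (62 mm along x and 52 mm along y of the centre), and the jar stands upright on the floor of its pocket in the rack (z of cap in the frame of tray_in between -0.003 and 0.004 m and x of cap in the frame of tray_in between -0.062 and 0.062 m and y of cap in the frame of tray_in between -0.052 and 0.052 m and angle between cap's own z axis and vertical below 0.1 rad and linear speed of cap below 0.02 m/s and z of jar in the frame of rack below 0.015 m and angle between jar's own z axis and vertical below 0.05 rad); the robot touches nothing.
It fails at once if a tab is crushed (more than 30 N of finger force on one tab) (contact force between the fingers and tab_a above 30 N or contact force between the fingers and tab_b above 30 N).
It fails at once if the jar is pulled up from the floor of its pocket by more than 6 mm, or tipped (z of jar in the frame of rack above 0.018 m or angle between jar's own z axis and vertical above 0.12 rad).
It fails at once if the cap is dropped (falls freely at more than 0.5 m/s) (contact force between the fingers and cap below 0.05 N and linear speed of cap above 0.5 m/s).
It fails at once if a bystander is moved by more than 20 mm (distance of any of jar_low_1, jar_low_2, orchid, culture_jar from where it was at the start of the episode above 0.02 m).
It also fails if it takes over 72 s, if anything falls off the work surface, if the arm or the gripper's body presses on something with over 40 N, if the wrist force passes 120 N, or if a joint passes its speed limit or range.

## Robot

A 7-joint arm with a two-finger parallel gripper is mounted at the origin on the work surface. World frame = base frame: x ahead of the robot, y to its left, z up, the work surface at z = 0. Lengths are in m, angles in degrees, forces in N, time in s.
With the tool pointing down it reaches from about 0.4 to 0.85 m from the base axis. Payload 6.9 kg.
Tool frame: the origin (TCP) lies on the mounting face of the last link; the fingertips stand 173 mm ahead of it and the grasp point (between the pads) lies 155 mm ahead of it; z points along the fingers, x is the direction in which the jaws open and shut, and the axes are right-handed (so a half turn about z gives the same grasp; the last joint's range is limited). The gripper opens to 85 mm and grips with 20 to 120 N. Pads are 22 mm wide; open, the fingers measure 114 mm over their backs; the gripper's body (76 mm by 85 mm) begins 54 mm behind the grasp point. The pads swing forward as they close: fully open they stand 13 mm farther back than shut.
Start: joints at [-67.408, 29.078, -13.613, 85.955, 7.202, 65.827, -8.869], TCP at [0.178, 0.599, 0.405] pointing down, gripper open.
Joint ranges: [-176.47, 176.47], [-13.61, 117.27], [-81.72, 77.17], [0.22, 143.17], [-87.28, 267.28], [10, 112.55], [-165.47, 165.47]. Speed limits (degrees/s): [136.94, 136.94, 180, 180, 180, 180, 180].

## Interface

Orientations are given as [roll, pitch, yaw] about the fixed x, y, z axes, in that order (R = Rz(yaw) Ry(pitch) Rx(roll)).
In Python, from cell import telemetry, imaging, manip, spotter gives the robot as it stands. The module is installed in compiled form; this text tells all that it offers.
- The arm moves only by the shell command python3 -m crank 'ROWS'. ROWS is text: rows parted by semicolons, each of 5 numbers parted by spaces: the opening, from 0 (shut) to 1 (fully open), then the shift along the tool's x, y, z in cm, then the turn about the tool's z in degrees. A call has exactly 5 rows; each row shifts and turns the commanded pose from where the row before left it, along the tool's axes as they then stand; what a row does not reach is not made up. A row lasts 1/12 s, in which the tool goes at most 41.7 mm and 7.16 degrees, less where a joint would pass 70% of its speed; a pose out of reach is approached as far as the arm can. A call is refused whole if a number of a shift passes 4.17 or a number of a turn 7.16, either way. A call with a gripper value outside its range is refused whole. The fingers move at their own pace and stop on an object; the grip force is fixed at half the most. Time passes only in rows, so rows that do not move let the fingers close, or fill a call up. It gives the time, the measured TCP pose, the force and the opening at its end, in the units of the state.
- telemetry.state(): the state, without advancing time (a new reading comes with each control period).
- imaging.camera(name): name is "scene" or "side" or "wrist"; returns a dict with "color" (400x640x3 uint8, red, green, blue), "fx", "fy", "cx", "cy" (pixels), "dist_coeffs" ([k1, k2, p1, p2, k3] as OpenCV has them; the pictures are not rectified), "view" (4x4, takes a point from world to camera coordinates); the wrist camera has in their place "hand_eye" (4x4, takes a point from camera to tool coordinates, whose origin is the TCP and whose axes are the tool frame's). Camera axes: x right, y down, z forward; pixel columns grow to the right and rows downward; lengths in m; the calibration is good to about 2 mm. A picture is of the moment at which its call begins: read the wrist's pose just before it. There is no depth.
- manip.sign_off(): hands the job in, once; it reports no verdict.
Trained networks look in the newest picture that a camera, given by its name, has taken for a name from the list of things; names that differ only in an ending like _2 or _b are one class to them, and where a whole thing is asked for, a point or a joint stands for the part that bears it (a point fixed in the world has none). Each returns a list of dicts, best first, with "confidence" (0 to 1); they miss things now and then, are a little off and sometimes report something else, mostly with a low value. They report only what shows in the picture. A call takes as long as a camera call.
- spotter.spot_in(camera, name): "extent" ([left, top, width, height] as shares, 0 to 1, of the picture: columns of its width, rows of its height, round what is visible of it).
- spotter.regions_of(camera, name): "pixels" (400x640 bool, what is visible of it) and "extent" ([left, top, width, height] as shares, 0 to 1, of the picture: columns of its width, rows of its height, round what is visible of it).
- spotter.landmark_of(camera, name): "centre" ([column, row] as shares, 0 to 1, of the picture: columns of its width, rows of its height: a listed point, or the origin of a listed thing).
The state is a dict: "t": time; "joint_pos": joint angles; "joint_velocities": joint speeds; "joint_torque": joint torques, N m; "eef_pos": TCP position; "ee_rot": TCP orientation; "wrist_force": force on the tool from outside, world axes, zero at the start; "ft_torque": the same for the moment, N m; "opening": opening from 0.0 (shut) to 1.0 (fully open).
Only numpy, scipy, OpenCV 4.12 (cv2) and the standard library are available. Lean on these libraries where they do the work, as an engineer would, in place of code of your own. Each camera call takes 0.05 s, during which the arm holds its last target.

## Working session

There is one attempt and no reset: what is moved stays moved. The work goes in short steps, Python scripts to look and compute and a shell command to move; the robot and the scene stay as the last step left them, time stands still between calls to the robot, and variables do not carry over. Pictures are saved under pics/ and viewed, and the job is handed in when it is done.

```bash
mkdir -p pics; ls; cat > h.py <<'E'
import numpy as np, cv2
from scipy.spatial.transform import Rotation as R
from cell import telemetry, imaging, manip, spotter
def save(n,c): cv2.imwrite('pics/'+n+'.png', c['color'][:,:,::-1])
def tool(s):
    T=np.eye(4); T[:3,:3]=R.from_euler('xyz',s['ee_rot'],degrees=True).as_matrix(); T[:3,3]=s['eef_pos']; return T
def ray(c,px,s=None):
    K=np.array([[c['fx'],0,c['cx']],[0,c['fy'],c['cy']],[0,0,1]])
    u=cv2.undistortPoints(np.array([[px]],float),K,np.array(c['dist_coeffs']))[0,0]
    M=np.linalg.inv(np.array(c['view'])) if 'view' in c else tool(s)@np.array(c['hand_eye'])
    d=M[:3,:3]@np.array([u[0],u[1],1]); return M[:3,3],d/np.linalg.norm(d)
def proj(c,P,s=None):
    K=np.array([[c['fx'],0,c['cx']],[0,c['fy'],c['cy']],[0,0,1]])
    V=np.array(c['view']) if 'view' in c else np.linalg.inv(tool(s)@np.array(c['hand_eye']))
    P=np.atleast_2d(P); r=cv2.Rodrigues(V[:3,:3])[0]
    return cv2.projectPoints(P.astype(float),r,V[:3,3],K,np.array(c['dist_coeffs']))[0][:,0]
def tri(rs):
    A=np.zeros((3,3));b=np.zeros(3)
    for o,d in rs:
        P=np.eye(3)-np.outer(d,d);A+=P;b+=P@o
    p=np.linalg.solve(A,b); return p,[np.linalg.norm((np.eye(3)-np.outer(d,d))@(p-o)) for o,d in rs]
E
python3 - <<'E'
from h import *
s=telemetry.state(); print(s)
C={}
for n in ['scene','side','wrist']:
    c=imaging.camera(n); save(n+'0',c); C[n]=c
    print(n,c['fx'],np.array(c.get('view',c.get('hand_eye'))).round(3).tolist())
    for k in ['cap_top','jar_shoulder','tray_in','rack','jar_low_1','orchid','culture_jar','tab_a']:
        print(n,k,[(round(d['confidence'],2),(np.array(d['centre'])*[640,400]).round(1).tolist()) for d in spotter.landmark_of(n,k)][:3])
E
```

```text
pics
{'t': 0.0, 'joint_pos': array([-67.40647065,  29.12493089, -13.60914919,  86.01006335,
         7.20168789,  65.82735276,  -8.86947641]), 'joint_velocities': array([-0.00891317, -0.08266437, -0.00620053,  0.07229463, -0.07121836,
       -0.01769339,  0.07232797]), 'joint_torque': array([ 7.92122974e-04, -6.20595217e+01, -2.18689419e+00, -2.49643332e+01,
        1.26327993e-02,  1.22644575e-02,  1.40965405e-06]), 'eef_pos': array([0.17802999, 0.59889412, 0.40382781]), 'ee_rot': array([1.79998153e+02, 1.03533761e-01, 7.34520688e+01]), 'wrist_force': array([ 0.23256145, -0.58332693, -0.00733181]), 'ft_torque': array([ 0.05053278, -0.04347106, -0.05026452]), 'opening': 0.9980251391856152}
scene 444.80891779976054 [[0.555, 0.832, 0.006, -0.26], [0.452, -0.295, -0.842, -0.238], [-0.699, 0.47, -0.54, 1.657], [0.0, 0.0, 0.0, 1.0]]
scene cap_top [(0.76, [388.1, 133.2]), (0.66, [381.6, 179.5])]
scene jar_shoulder [(0.58, [382.3, 145.1])]
scene tray_in [(0.56, [244.1, 225.9])]
scene rack [(0.81, [362.5, 195.4])]
scene jar_low_1 [(0.94, [341.6, 204.1]), (0.79, [363.2, 192.3])]
scene orchid 
[... 182 characters left out ...]
], [-0.132, 0.74, -0.659, 0.256], [0.123, -0.648, -0.752, 1.016], [0.0, 0.0, 0.0, 1.0]]
side cap_top [(0.95, [339.6, 309.7])]
side jar_shoulder [(0.81, [338.5, 317.2])]
side tray_in [(0.66, [371.1, 188.0])]
side rack []
side jar_low_1 [(0.88, [333.0, 263.7]), (0.76, [335.0, 300.7])]
side orchid [(0.7, [344.1, 141.9])]
side culture_jar [(0.81, [269.2, 244.0]), (0.39, [339.0, 316.2])]
side tab_a [(0.52, [341.8, 313.6])]
wrist 291.7111834459515 [[1.0, 0.001, 0.001, 0.001], [-0.001, 0.961, 0.275, -0.07], [-0.001, -0.275, 0.961, 0.031], [0.0, 0.0, 0.0, 1.0]]
wrist cap_top []
wrist jar_shoulder []
wrist tray_in []
wrist rack []
wrist jar_low_1 []
wrist orchid []
wrist culture_jar []
wrist tab_a []
```

View pics/scene0.png

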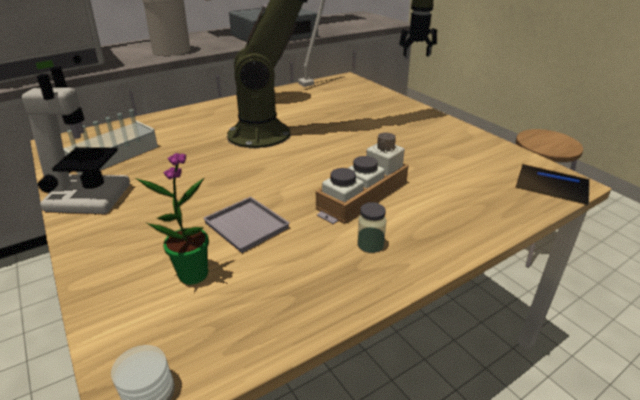

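View pics/side0.png

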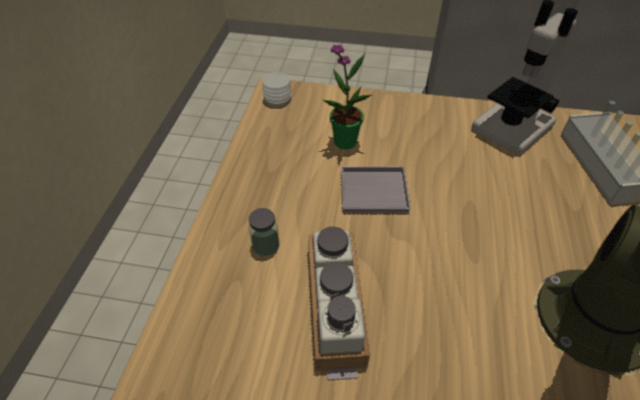

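View pics/wrist0.png

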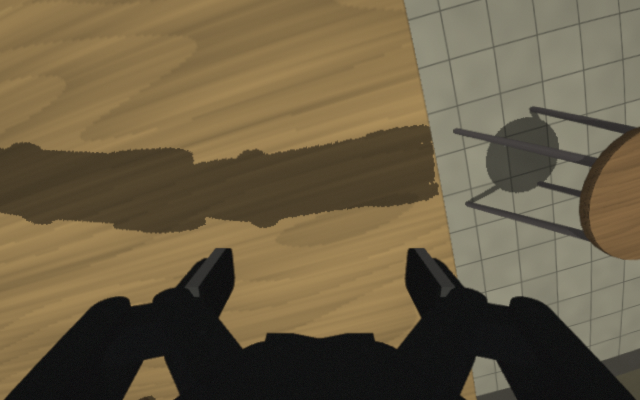

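```bash
python3 - <<'E'
from h import *
a=imaging.camera('scene');b=imaging.camera('side')
def L(p): return (p)
for n,p,q in [('cap',(388.1,133.2),(339.6,309.7)),('shoulder',(382.3,145.1),(338.5,317.2)),('tray',(244.1,225.9),(371.1,188)),('low1',(341.6,204.1),(333,263.7)),('low2',(363.2,192.3),(335,300.7)),('orchid',(193,272.5),(344.1,141.9)),('culture',(374,245.4),(269.2,244)),]:
    p,r=tri([ray(a,p),ray(b,q)]); print(n,p.round(4),np.round(r,4))
E
```

```text
cap [0.5318 0.1664 0.163 ] [0.0013 0.0013]
shoulder [0.5295 0.1572 0.1241] [0.0071 0.0071]
tray [ 0.5119 -0.2909  0.0042] [0.0017 0.0017]
low1 [ 0.5746 -0.0256  0.0126] [0.0006 0.0006]
low2 [0.5545 0.0664 0.009 ] [0. 0.]
orchid [ 0.6111 -0.4651  0.0019] [0.0023 0.0023]
culture [ 0.7458 -0.0569 -0.0013] [0.0093 0.0093]
```

The tall jar is in the +y pocket: its cap is at scene (388,133) and side (340,310). The rack is yawed about 12°, and the tray is at about (0.51,-0.29). I'm moving over the cap.

```bash
python3 -m crank '1 -2.1 3.07 0 0;1 -2.1 3.07 0 0;1 -2.1 3.07 0 0;1 -2.1 3.07 0 0;1 -2.1 3.07 0 0'; python3 -m crank '1 -2.1 3.07 0 0;1 -2.1 3.07 0 0;1 -2.1 3.07 0 0;1 -2.1 3.07 0 0;1 -2.1 3.07 0 0';python3 -m crank '1 -2.1 3.07 0 0;1 -2.1 3.07 0 0;1 -2.1 3.07 0 0;1 -2.1 3.07 0 0;1 -2.1 3.07 0 0'; python3 - <<'E'
from h import *
s=telemetry.state(); c=imaging.camera('wrist'); save('w1',c); print(s)
np.save('s1.npy',s)
for k in ['cap_top','jar_shoulder','cap','tab_a','jar_low_1','jar']:
    print(k,[(round(d['confidence'],2),(np.array(d['centre'])*[640,400]).round(1).tolist()) for d in spotter.landmark_of('wrist',k)][:3])
E
```

```text
t: 1.87
eef_pos: [0.2961, 0.4533, 0.4048]
ee_rot: [180.0, -0.0, 73.5]
wrist_force: [-0.4, -0.4, 1.0]
opening: 1.001
t: 2.28
eef_pos: [0.4133, 0.3088, 0.405]
ee_rot: [180.0, -0.0, 73.5]
wrist_force: [-0.4, -0.3, -0.6]
opening: 1.001
t: 2.7
eef_pos: [0.5306, 0.1644, 0.405]
ee_rot: [180.0, -0.0, 73.5]
wrist_force: [1.0, 1.1, -0.7]
opening: 0.997
{'t': 2.7, 'joint_pos': array([-15.12474099,  22.60959927,  -6.74088642,  96.67360119,
         2.96316334,  60.85560071,  50.6631265 ]), 'joint_velocities': array([ 38.63588747,  13.62792225,   6.36225959, -22.50247977,
        -1.425428  ,   8.49039727,  45.97630729]), 'joint_torque': array([ -3.15679729, -56.26374364,  -0.06006631, -22.23568618,
         0.13740807,  -0.0713032 ,  -1.28562581]), 'eef_pos': array([0.53060953, 0.16437322, 0.40497274]), 'ee_rot': array([ 1.79971980e+02, -2.01597669e-02,  7.34574512e+01]), 'wrist_force': array([ 0.97091689,  1.05984943, -0.66383713]), 'ft_torque': array([ 0.03684684, -0.05540553, -0.0313409 ]), 'opening': 0.9969877100240424}
cap_top [(0.81, [311.6, 214.9]), (0.67, [314.1, 175.1]), (0.52, [19.3, 242.2])]
jar_shoulder []
cap [(0.59, [250.8, 214.8]), (0.56, [313.3, 201.2])]
tab_a []
jar_low_1 [(0.61, [195.0, 241.0]), (0.55, [252.8, 214.3])]
jar [(0.93, [316.5, 175.2])]
```

View pics/w1.png

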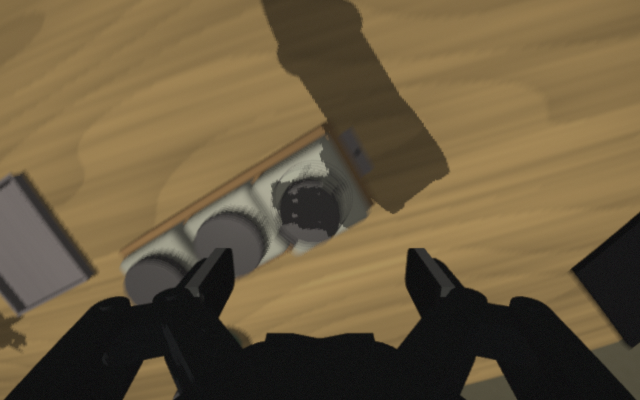

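```bash
python3 -m crank '1 0 -1 2 0;1 0 -1 2 0;1 0 0 0 0;1 0 0 0 0;1 0 0 0 0'; python3 - <<'E'
from h import *
s=telemetry.state(); c=imaging.camera('wrist'); print(s['eef_pos'],s['ee_rot'])
np.save('s2.npy',s)
im=c['color'][:,:,::-1]; cv2.imwrite('raw2.png',im)
x0,y0=230,100
cv2.imwrite('pics/w2.png',cv2.resize(im[y0:y0+150,x0:x0+200],None,fx=4,fy=4,interpolation=cv2.INTER_CUBIC))
for k in ['cap_top','jar_shoulder','cap','tab_a','jar_low_1','jar']:
    print(k,[(round(d['confidence'],2),(np.array(d['centre'])*[640,400]).round(1).tolist()) for d in spotter.landmark_of('wrist',k)][:3])
for k in ['cap','tab_a']:
  for d in spotter.regions_of('wrist',k)[:3]: print(k,d['confidence'],d['pixels'].sum(),np.argwhere(d['pixels']).mean(0)[::-1])
E
```

```text
t: 3.47
eef_pos: [0.5109, 0.1724, 0.3658]
ee_rot: [179.9, -0.0, 73.5]
wrist_force: [0.3, -0.8, 0.0]
opening: 1.002
[0.51091978 0.1724078  0.36579491] [ 1.79926520e+02 -4.94507878e-02  7.35251694e+01]
cap_top [(0.88, [304.3, 259.9])]
jar_shoulder []
cap [(0.55, [309.0, 239.5])]
tab_a []
jar_low_1 [(0.79, [245.2, 241.8]), (0.69, [185.3, 271.5])]
jar [(0.74, [313.1, 202.3])]
cap 0.95 5493 [308.41034043 251.28527216]
cap 0.73 6132 [310.49510763 208.31539465]
tab_a 0.74 5389 [308.28242717 251.74392281]
tab_a 0.6 250 [338.064 218.672]
tab_a 0.56 180 [278.81666667 284.63333333]
```

View pics/w2.png

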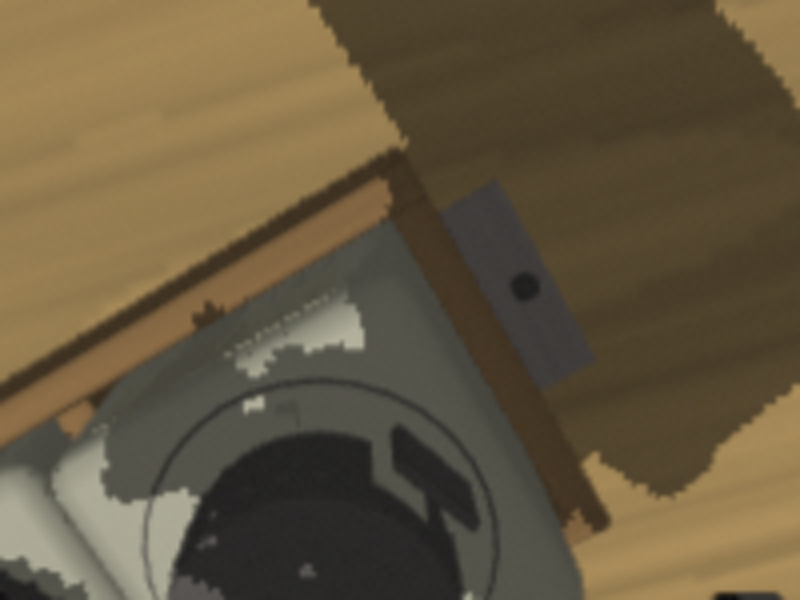

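```bash
python3 - <<'E'
from h import *
s=telemetry.state(); c=imaging.camera('wrist')
im=c['color'][:,:,::-1]
cv2.imwrite('pics/w3.png',cv2.resize(im[190:310,240:390],None,fx=5,fy=5,interpolation=cv2.INTER_CUBIC))
s1=np.load('s1.npy',allow_pickle=True).item()
a=imaging.camera('scene');b=imaging.camera('side')
rs=[ray(a,(388.1,133.2)),ray(b,(339.6,309.7)),ray(c,(304.3,259.9),s)]
print(tri(rs)); print(tri(rs[:2]),tri(rs[1:]),tri([rs[0],rs[2]]))
print(tri(rs[2:]+[ray(c,(311.6,214.9),s1)]))
def at(px,z):
    o,d=ray(c,px,s); return o+d*(z-o[2])/d[2]
print('top',at((304.3,259.9),.1585))
for z in(.154,.148):
    p=at((338,218.7),z);q=at((278.8,284.6),z); d=p-q; print(z,(p+q)/2,np.linalg.norm(d),np.degrees(np.arctan2(d[1],d[0])))
# rack long edge 
p=at((230+0/4,100+385/4),.062);q=at((230+400/4,100+150/4),.062);d=q-p;print('rack y dir',np.degrees(np.arctan2(d[1],d[0])))
q2=at((230+605/4,100+520/4),.062);d=q2-q;print('rack x dir',np.degrees(np.arctan2(d[1],d[0])),np.linalg.norm(d))
E
```

```text
(array([0.53049479, 0.16277426, 0.16164317]), [np.float64(0.0032826194062325668), np.float64(0.004219536421714343), np.float64(0.006483898433961216)])
(array([0.53184818, 0.16642997, 0.1629889 ]), [np.float64(0.0012580729606904717), np.float64(0.0012580729606904227)]) (array([0.53487707, 0.15487666, 0.14235896]), [np.float64(0.0017397331232697202), np.float64(0.0017397331232697894)]) (array([0.5291897 , 0.16111952, 0.16335981]), [np.float64(0.004578233605756242), np.float64(0.004578233605756265)])
(array([0.5362984 , 0.15520073, 0.14364705]), [np.float64(0.0016438511408414203), np.float64(0.0016438511408414511)])
top [0.52839445 0.15672768 0.1585    ]
0.154 [0.52613846 0.15933202 0.154     ] 0.06378146283696771 123.86915963323665
0.148 [0.52888593 0.15823842 0.148     ] 0.06590893542422481 123.86915963323665
rack y dir 103.50862877285131
rack x dir 13.455755851625932 0.10465280711963261
```

View pics/w3.png

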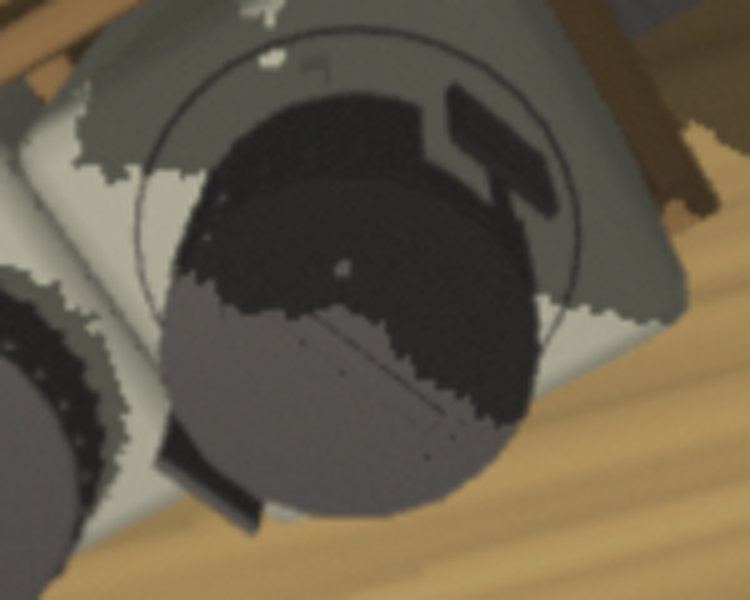

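Tabs show at wrist pixels (338,219) and (279,285). Their axis is at 123.9° and the rack's y axis at 103.5°, so the cap angle is about 20°, as the text says. I'm rotating to yaw -56° (joint 7 keeps room for the anticlockwise turn), then centring.

```bash
python3 -m crank '1 -0.7 2.2 0 0;1 0 0 0 7.1;1 0 0 0 7.1;1 0 0 0 7.1;1 0 0 0 7.1'; python3 -m crank '1 0 0 0 7.1;1 0 0 0 7.1;1 0 0 0 7.1;1 0 0 0 7.1;1 0 0 0 7.1';python3 -m crank '1 0 0 0 7.1;1 0 0 0 7.1;1 0 0 0 7.1;1 0 0 0 7.1;1 0 0 0 7.1';python3 -m crank '1 0 0 0 7.1;1 0 0 0 7.1;1 0 0 0 7.1;1 0 0 0 7.1;1 0 0 0 1.8'; python3 -m crank '1 0 0 0 0;1 0 0 0 0;1 0 0 0 0;1 0 0 0 0;1 0 0 0 0'; python3 - <<'E'
from h import *
s=telemetry.state(); c=imaging.camera('wrist'); print(s['eef_pos'],s['ee_rot'],s['joint_pos'],s['wrist_force'])
np.save('s4.npy',s)
im=c['color'][:,:,::-1]; cv2.imwrite('raw4.png',im)
cv2.imwrite('pics/w4.png',cv2.resize(im[160:300,230:400],None,fx=4,fy=4,interpolation=cv2.INTER_CUBIC))
for k in ['cap_top','cap','tab_a']:
    print(k,[(round(d['confidence'],2),(np.array(d['centre'])*[640,400]).round(1).tolist()) for d in spotter.landmark_of('wrist',k)][:3])
for k in ['cap','tab_a']:
  for d in spotter.regions_of('wrist',k)[:3]: print(k,d['confidence'],d['pixels'].sum(),np.argwhere(d['pixels']).mean(0)[::-1])
E
```

```text
t: 4.48
eef_pos: [0.5298, 0.1586, 0.3646]
ee_rot: [-180.0, 0.0, 44.7]
wrist_force: [0.2, 0.8, 0.2]
opening: 0.998
t: 4.9
eef_pos: [0.5296, 0.1588, 0.3647]
ee_rot: [-180.0, 0.0, 9.2]
wrist_force: [-0.8, -0.0, -0.4]
opening: 0.998
t: 5.32
eef_pos: [0.5296, 0.1588, 0.3647]
ee_rot: [180.0, 0.0, -26.3]
wrist_force: [0.0, -0.7, 0.2]
opening: 0.997
t: 5.73
eef_pos: [0.5296, 0.159, 0.3646]
ee_rot: [180.0, -0.0, -56.5]
wrist_force: [-0.0, -0.0, 0.6]
opening: 0.996
t: 6.15
eef_pos: [0.5297, 0.1586, 0.3647]
ee_rot: [-180.0, 0.0, -56.1]
wrist_force: [-0.5, -1.0, -0.1]
opening: 1.001
[0.5296663  0.15860517 0.36470684] [-1.79999430e+02  5.77176390e-03 -5.61171707e+01] [-37.65777424  26.7920487   27.93578006 100.7853262  -14.75144257
  56.0685446  -60.08291262] [-0.51066986 -0.99623529 -0.07409262]
cap_top [(0.89, [318.6, 230.0])]
cap [(0.92, [320.2, 210.1])]
tab_a [(0.65, [579.5, 134.3])]
cap 0.87 5977 [319.3173833 221.59913  ]
tab_a 0.81 275 [275.60363636 218.14909091]
tab_a 0.58 290 [363.68965517 219.27931034]
```

View pics/w4.png

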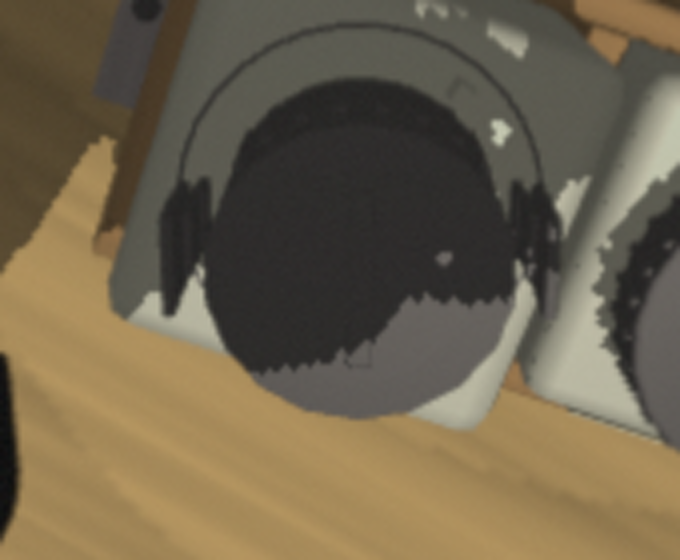

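```bash
python3 - <<'E'
from h import *
s=np.load('s4.npy',allow_pickle=True).item(); s2=np.load('s2.npy',allow_pickle=True).item(); c=imaging.camera('wrist'); print(c['cx'],c['cy'])
T=tool(s)
def at(px,z,s):
    o,d=ray(c,px,s); return o+d*(z-o[2])/d[2]
for z in(.157,.154,.148):
    p=at((275.6,218.15),z,s);q=at((363.7,219.3),z,s); d=q-p; m=(p+q)/2
    print(z,m,np.linalg.norm(d),np.degrees(np.arctan2(d[1],d[0])), 'tool off cm',(100*(T[:3,:3].T@(m-T[:3,3]))).round(2))
for px in [(319.5,227),(318.6,230)]:
  m=at(px,.1585,s); print('top',m,(100*(T[:3,:3].T@(m-T[:3,3]))).round(2))
print(tri([ray(c,(319.5,227),s),ray(c,(310,259.5),s2)]))
print(tri([ray(c,(319.65,218.7),s),ray(c,(308.4,251.7),s2)]))
a=imaging.camera('scene');b=imaging.camera('side')
for z in (.1585,):
  for cc,px in((a,(388.1,133.2)),(b,(339.6,309.7))):
    o,d=ray(cc,px);print('fixed',o+d*(z-o[2])/d[2])
E
```

```text
319.4642227139516 200.72487706458634
0.157 [0.53579604 0.1632387  0.157     ] 0.05660921326306846 -56.81489209739254 tool off cm [-0.04 -0.77 20.77]
0.154 [0.53491518 0.16264588 0.154     ] 0.05756992384398819 -56.81489209739246 tool off cm [-0.04 -0.66 21.07]
0.148 [0.53315346 0.16146024 0.148     ] 0.05949134500582756 -56.81489209739251 tool off cm [-0.04 -0.45 21.67]
top [0.53152279 0.16049103 0.1585    ] [-0.05 -0.26 20.62]
top [0.52948749 0.15981868 0.1585    ] [-0.11 -0.05 20.62]
(array([0.53071085, 0.15973196, 0.15598143]), [np.float64(0.00021297780807484891), np.float64(0.00021297780807481717)])
(array([0.53126616, 0.15893023, 0.14162412]), [np.float64(0.0012771321508604845), np.float64(0.0012771321508604511)])
fixed [0.52292566 0.17292684 0.1585    ]
fixed [0.5329967  0.16502805 0.1585    ]
```

```bash
python3 -m crank '1 -0.05 -0.15 1 0.3;1 0 0 1.5 0;1 0 0 1.5 0;1 0 0 0.5 0;1 0 0 0.5 0'; python3 -m crank '0.9 0 0 0.5 0;0.9 0 0 0.5 0;0.9 0 0 0 0;0.9 0 0 0 0;0.9 0 0 0 0'; python3 - <<'E'
from h import *
s=telemetry.state(); c=imaging.camera('wrist'); print(s['eef_pos'],s['ee_rot'],s['wrist_force'],s['opening'])
save('w5',c)
b=imaging.camera('side'); im=b['color'][:,:,::-1]; cv2.imwrite('pics/s5.png',cv2.resize(im[240:380,250:430],None,fx=4,fy=4,interpolation=cv2.INTER_CUBIC))
E
```

```text
t: 7.02
eef_pos: [0.5304, 0.16, 0.3136]
ee_rot: [179.9, 0.0, -56.5]
wrist_force: [-0.9, -0.0, 0.1]
opening: 0.998
t: 7.43
eef_pos: [0.5308, 0.1599, 0.3051]
ee_rot: [-180.0, -0.0, -56.5]
wrist_force: [-0.1, 0.1, 0.4]
opening: 0.899
[0.53076175 0.1599314  0.30507515] [-1.79965427e+02 -1.05397498e-02 -5.64510302e+01] [-0.09147983  0.06738323  0.40784175] 0.8986349711220175
```

View pics/w5.png

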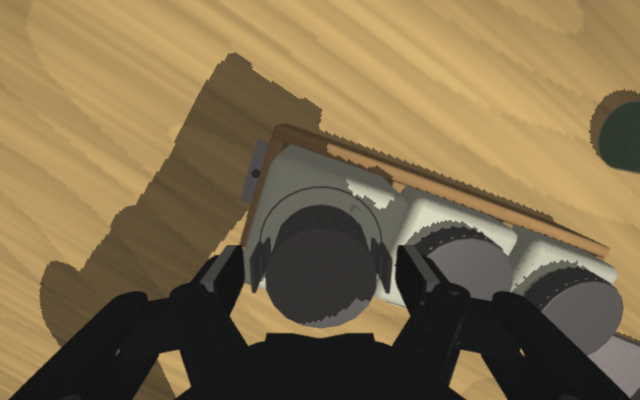

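View pics/s5.png

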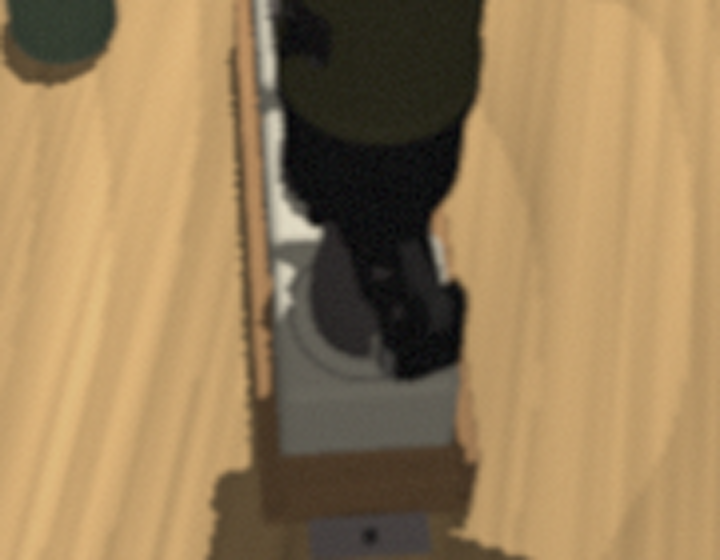

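```bash
python3 - <<'E'
from h import *
s=telemetry.state(); c=imaging.camera('wrist'); T=tool(s)
im=c['color'][:,:,::-1].copy()
def w(p): return (T[:3,:3]@np.array(p)+T[:3,3])
def poly(pts,col):
    q=proj(c,np.array(pts),s); cv2.polylines(im,[np.int32(q*16)],True,col,1,cv2.LINE_AA,4); return q
o=.38/10
for z in(.173,.16):
  for sg in(-1,1): print(z,poly([w((sg*o,-.011,z)),w((sg*o,.011,z))],(0,0,255)))
for ctr in [(.5307,.1597)]:
  a=np.linspace(0,2*np.pi,40)
  poly([(ctr[0]+.0255*np.cos(t),ctr[1]+.0255*np.sin(t),.1585) for t in a],(0,255,0))
  y=np.radians(-56.4); ux=np.array([np.cos(y),np.sin(y)]);uy=np.array([-np.sin(y),np.cos(y)])
  for sg in(-1,1):
    pts=[np.r_[np.array(ctr)+sg*.033*ux+k*.009*uy,z] for k,z in((-1,.1335),(1,.1335),(1,.1545),(-1,.1545))]
    poly(pts,(255,255,0))
cv2.imwrite('pics/w6.png',cv2.resize(im[170:340,180:460],None,fx=2.8,fy=2.8,interpolation=cv2.INTER_CUBIC))
E
```

```text
0.173 [[248.23143223 234.63916105]
 [251.04012212 271.86346899]]
0.173 [[392.67798911 234.85628282]
 [389.68216343 272.07205563]]
0.16 [[241.95395985 245.00633427]
 [245.31425897 284.85832337]]
0.16 [[399.0866411  245.24171672]
 [395.51683599 285.08300058]]
```

View pics/w6.png

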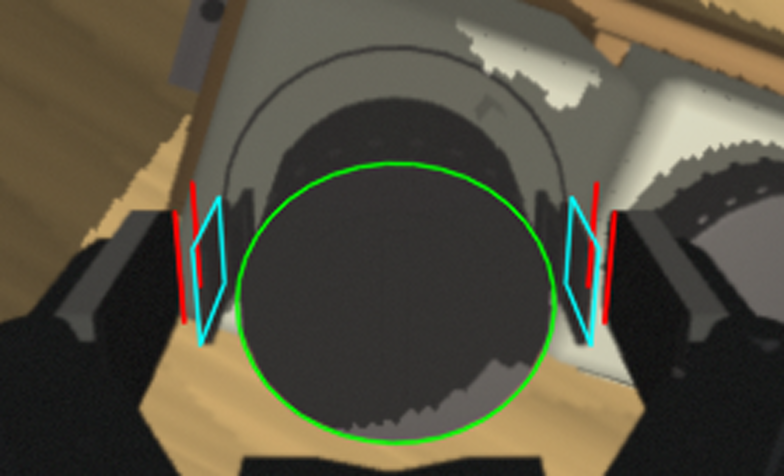

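The cap model projects right onto the image and the fingers are centred. Their tips are at about z 0.145, so I'm going 4 mm lower and then closing in small steps, watching the opening.

```bash
python3 -m crank '0.8 0 0 0.4 0;0.8 0 0 0 0;0.8 0 0 0 0;0.8 0 0 0 0;0.8 0 0 0 0'; python3 -c "
from h import *;s=telemetry.state();print(s['opening'],s['wrist_force'],s['joint_torque'])"; python3 -m crank '0.78 0 0 0 0;0.78 0 0 0 0;0.78 0 0 0 0;0.77 0 0 0 0;0.77 0 0 0 0';  python3 -c "
from h import *;s=telemetry.state();print(s['opening'],s['wrist_force'],s['joint_torque'])"; python3 -m crank '0.76 0 0 0 0;0.76 0 0 0 0;0.76 0 0 0 0;0.76 0 0 0 0;0.76 0 0 0 0'; python3 -c "
from h import *
s=telemetry.state();print(s['opening'],s['wrist_force'],s['joint_torque'])
c=imaging.camera('wrist');im=c['color'][:,:,::-1]
cv2.imwrite('pics/w7.png',cv2.resize(im[170:340,180:460],None,fx=2.8,fy=2.8,interpolation=cv2.INTER_CUBIC))"
```

```text
t: 8.0
eef_pos: [0.5307, 0.1599, 0.3007]
ee_rot: [-180.0, -0.0, -56.4]
wrist_force: [-0.7, -0.2, 0.4]
opening: 0.8
0.7997422066485934 [-0.65023179 -0.24578651  0.3920841 ] [-6.73314484e-03 -5.54794371e+01  6.93271637e+00 -1.94294339e+01
  1.06395400e-02  3.55032513e-03  2.63477241e-04]
t: 8.42
eef_pos: [0.5309, 0.1596, 0.3009]
ee_rot: [-180.0, -0.0, -56.5]
wrist_force: [1.5, -1.7, 1.3]
opening: 0.773
0.7725512734377963 [ 1.53854481 -1.69771091  1.30265157] [-1.15579650e+00 -5.47309363e+01  5.70324585e+00 -1.88235658e+01
 -4.70350441e-01  3.54266446e-01  8.53517762e-03]
t: 8.83
eef_pos: [0.5307, 0.1599, 0.301]
ee_rot: [-180.0, -0.0, -56.4]
wrist_force: [0.6, -1.3, 5.5]
opening: 0.761
0.7614814766853184 [ 0.55135349 -1.26963156  5.45928784] [-7.86396693e-01 -5.28700018e+01  5.72204366e+00 -1.83300036e+01
 -3.66925942e-01  7.26188227e-03  1.11614540e-02]
```

View pics/w7.png

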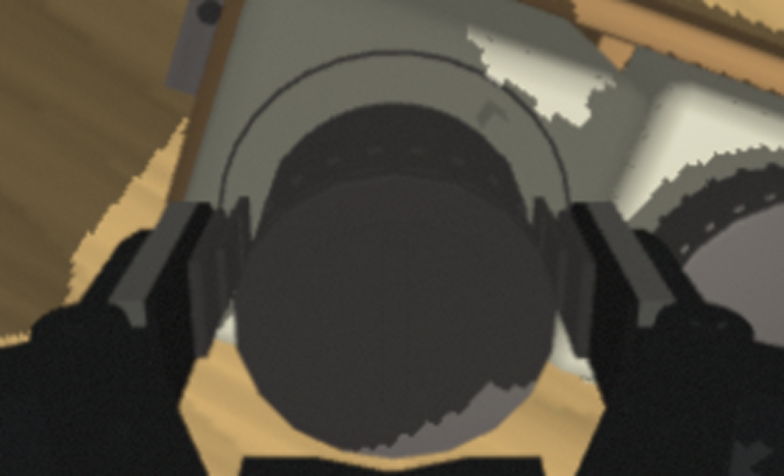

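```bash
python3 -m crank '0.75 0 0 -0.03 0;0.75 0 0 -0.03 0;0.75 0 0 0 0;0.74 0 0 -0.03 0;0.74 0 0 0 0'; python3 -c "
from h import *;s=telemetry.state();print(s['opening'],s['wrist_force'])"; python3 -m crank '0.73 0 0 -0.02 0;0.73 0 0 -0.02 0;0.72 0 0 -0.02 0;0.72 0 0 0 0;0.72 0 0 0 0';  python3 -c "
from h import *;s=telemetry.state();print(s['opening'],s['wrist_force'])"
```

```text
t: 9.3
eef_pos: [0.5306, 0.1601, 0.3015]
ee_rot: [180.0, -0.0, -56.4]
wrist_force: [1.1, -0.8, 2.7]
opening: 0.741
0.7408711143417145 [ 1.13207908 -0.78111974  2.70901851]
t: 9.72
eef_pos: [0.5306, 0.16, 0.302]
ee_rot: [180.0, 0.0, -56.4]
wrist_force: [1.4, -0.0, 0.0]
opening: 0.722
0.7218955874744486 [ 1.41954825 -0.04703135  0.0293378 ]
```

```bash
python3 -m crank '0.71 0 0 -0.02 0;0.71 0 0 0 0;0.70 0 0 -0.03 0;0.70 0 0 0 0;0.70 0 0 0 0'; python3 -c "
from h import *;s=telemetry.state();print(s['opening'],s['wrist_force'])"; python3 -m crank '0.69 0 0 -0.02 0;0.69 0 0 0 0;0.68 0 0 -0.02 0;0.68 0 0 0 0;0.68 0 0 0 0';  python3 -c "
from h import *;s=telemetry.state();print(s['opening'],s['wrist_force'])"
```

```text
t: 10.13
eef_pos: [0.5305, 0.16, 0.3025]
ee_rot: [180.0, 0.0, -56.4]
wrist_force: [1.2, -0.5, -2.4]
opening: 0.7
0.7001719446154958 [ 1.22216848 -0.46447906 -2.40975652]
t: 10.55
eef_pos: [0.5305, 0.1599, 0.303]
ee_rot: [180.0, 0.0, -56.4]
wrist_force: [2.5, -0.6, -3.4]
opening: 0.68
0.6802448733690459 [ 2.48633621 -0.61532873 -3.39040009]
```

```bash
python3 -m crank '0.675 0 0 -0.01 0;0.675 0 0 0 0;0.675 0 0 0 0;0.675 0 0 0 0;0.675 0 0 0 0'; python3 -c "
from h import *;s=telemetry.state();print(s['opening'],s['wrist_force'])"; python3 -m crank '0.67 0 0 -0.01 0;0.67 0 0 0 0;0.67 0 0 0 0;0.67 0 0 0 0;0.67 0 0 0 0';  python3 -c "
from h import *;s=telemetry.state();print(s['opening'],s['wrist_force'])"
```

```text
t: 10.97
eef_pos: [0.5306, 0.1599, 0.3031]
ee_rot: [180.0, 0.0, -56.5]
wrist_force: [2.0, -0.8, -4.3]
opening: 0.68
0.6799142632733366 [ 1.96751527 -0.83940214 -4.33993208]
t: 11.38
eef_pos: [0.5306, 0.1599, 0.3032]
ee_rot: [180.0, 0.0, -56.4]
wrist_force: [1.2, -0.4, -4.1]
opening: 0.673
0.6725984687176896 [ 1.22928785 -0.42147875 -4.1122581 ]
```

```bash
cat > av.py <<'E'
from h import *
o=[];f=[]
for i in range(6):
    imaging.camera('wrist'); s=telemetry.state(); o.append(s['opening']); f.append(np.r_[s['wrist_force'],s['ft_torque']])
T=tool(s); m=np.mean(f,0)
print('open',np.mean(o).round(4),np.std(o).round(4),'F tool',(T[:3,:3].T@m[:3]).round(2),'M tool',(T[:3,:3].T@m[3:]).round(3),'z',s['eef_pos'].round(4),'yaw',s['ee_rot'][2].round(2))
E
python3 av.py; python3 -m crank '0.665 0 0 0.01 0;0.665 0 0 0 0;0.665 0 0 0 0;0.665 0 0 0 0;0.665 0 0 0 0'; python3 av.py
```

```text
open 0.67 0.0014 F tool [ 0.87 -0.48  4.74] M tool [0.158 0.251 0.011] z [0.5306 0.16   0.3032] yaw -56.45
t: 12.1
eef_pos: [0.5307, 0.1599, 0.3033]
ee_rot: [-180.0, -0.0, -56.5]
wrist_force: [0.6, -0.7, -3.2]
opening: 0.673
open 0.6678 0.0016 F tool [ 1.59 -0.26  2.9 ] M tool [ 0.139  0.346 -0.021] z [0.5307 0.1599 0.3033] yaw -56.45
```

```bash
python3 -m crank '0.667 0 0 0 -0.5;0.667 0 0 0 -0.5;0.667 0 0 0 -1;0.667 0 0 0 -1;0.667 0 0 0 0'; python3 av.py;  python3 -m crank '0.667 0 0 0 -1.5;0.667 0 0 0 -1.5;0.667 0 0 0 -1.5;0.667 0 0 0 -1.5;0.667 0 0 0 -1'; python3 av.py; python3 -c "
from h import *
c=imaging.camera('wrist');im=c['color'][:,:,::-1]
cv2.imwrite('pics/w8.png',cv2.resize(im[170:340,180:460],None,fx=2.8,fy=2.8,interpolation=cv2.INTER_CUBIC))"
```

```text
t: 12.82
eef_pos: [0.5306, 0.1601, 0.3032]
ee_rot: [-180.0, 0.0, -53.3]
wrist_force: [0.5, 1.2, -3.6]
opening: 0.668
open 0.6674 0.002 F tool [ 0.32 -0.73  2.97] M tool [0.214 0.106 0.035] z [0.5306 0.1601 0.3032] yaw -53.44
t: 13.53
eef_pos: [0.5305, 0.16, 0.3032]
ee_rot: [180.0, 0.0, -46.3]
wrist_force: [0.7, -0.6, -2.6]
opening: 0.667
open 0.6678 0.0018 F tool [-0.07 -0.31  2.17] M tool [0.102 0.032 0.037] z [0.5306 0.16   0.3031] yaw -46.46
```

View pics/w8.png

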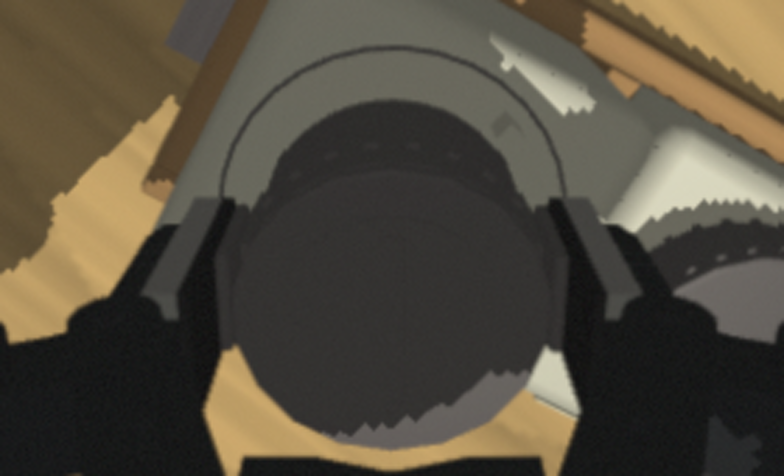

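```bash
python3 - <<'E'
from h import *
c=imaging.camera('wrist');im=c['color'][190:335,255:385,::-1]
g=cv2.cvtColor(im,cv2.COLOR_BGR2GRAY).astype(float)
g=np.clip((g-35)*8,0,255).astype(np.uint8)
p=cv2.imread('raw4.png')[170:290,255:385]
q=np.clip((cv2.cvtColor(p,cv2.COLOR_BGR2GRAY).astype(float)-25)*8,0,255).astype(np.uint8)
q=cv2.resize(q,(130,145))
cv2.imwrite('pics/w9.png',cv2.resize(np.hstack([q,g]),None,fx=3,fy=3,interpolation=cv2.INTER_CUBIC))
E
```

```text
(no output)
```

View pics/w9.png

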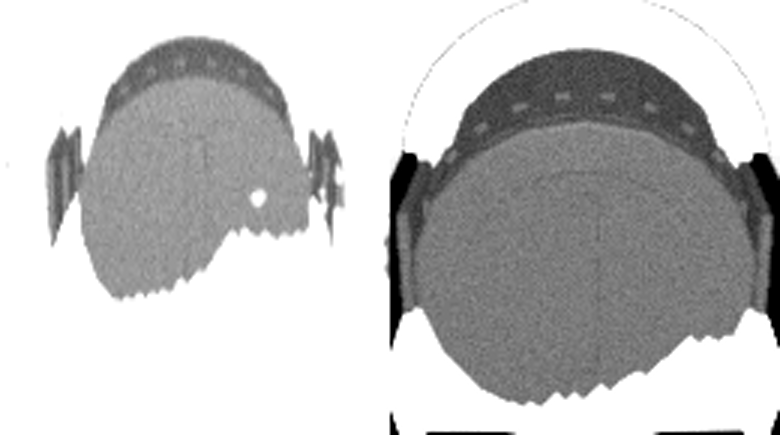

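The line on the cap's top stays vertical in the tool view, so the cap follows the turn; its angle is now about 30°. I'm continuing.

```bash
python3 -m crank '0.667 0 0 0 -2;0.667 0 0 0 -2;0.667 0 0 0 -2;0.667 0 0 0 -2;0.667 0 0 0 -2'; python3 av.py;  python3 -m crank '0.667 0 0 0 -2;0.667 0 0 0 -2;0.667 0 0 0 -2;0.667 0 0 0 -2;0.667 0 0 0 -1'; python3 av.py
```

```text
t: 14.35
eef_pos: [0.5305, 0.1599, 0.3031]
ee_rot: [180.0, 0.0, -36.4]
wrist_force: [0.3, 0.9, -3.0]
opening: 0.671
open 0.6662 0.0013 F tool [ 0.1  -0.27  2.41] M tool [ 0.008 -0.026 -0.018] z [0.5306 0.1599 0.3032] yaw -36.5
t: 15.07
eef_pos: [0.5306, 0.1599, 0.3031]
ee_rot: [180.0, 0.0, -27.4]
wrist_force: [-0.1, -0.8, -2.4]
opening: 0.67
open 0.6666 0.0013 F tool [-0.01  0.49  2.85] M tool [-0.031 -0.01   0.059] z [0.5306 0.1599 0.3032] yaw -27.49
```

```bash
python3 -m crank '0.667 0 0 0 -1;0.667 0 0 0 0;0.667 0 0 0 -1;0.667 0 0 0 0;0.667 0 0 0 0'; python3 av.py
```

```text
t: 15.78
eef_pos: [0.5306, 0.1599, 0.3032]
ee_rot: [180.0, 0.0, -25.4]
wrist_force: [-0.2, -1.3, -3.2]
opening: 0.669
open 0.668 0.0019 F tool [-0.07  0.32  2.94] M tool [-0.089  0.017  0.047] z [0.5306 0.16   0.3032] yaw -25.45
```

```bash
python3 -m crank '0.667 0 0 0 -1;0.667 0 0 0 0;0.667 0 0 0 -1;0.667 0 0 0 0;0.667 0 0 0 0'
```

```text
t: 16.5
eef_pos: [0.5306, 0.1599, 0.3032]
ee_rot: [180.0, 0.0, -23.4]
wrist_force: [-0.2, -1.0, -2.2]
opening: 0.669
```

```bash
python3 -m crank '0.667 0 0 0 -1;0.667 0 0 0 0;0.667 0 0 0 -1;0.667 0 0 0 0;0.667 0 0 0 0'
```

```text
t: 16.92
eef_pos: [0.5306, 0.16, 0.3032]
ee_rot: [-180.0, 0.0, -21.4]
wrist_force: [-0.1, 0.2, -3.9]
opening: 0.665
```

```bash
python3 -m crank '0.667 0 0 0 -1;0.667 0 0 0 0;0.667 0 0 0 -1;0.667 0 0 0 0;0.667 0 0 0 0'
```

```text
t: 17.33
eef_pos: [0.5306, 0.16, 0.3032]
ee_rot: [-180.0, 0.0, -19.4]
wrist_force: [-0.5, 0.5, -3.2]
opening: 0.667
```

```bash
python3 -m crank '0.667 0 0 0 -1;0.667 0 0 0 0;0.667 0 0 0 -1;0.667 0 0 0 0;0.667 0 0 0 0'; python3 av.py
```

```text
t: 17.75
eef_pos: [0.5306, 0.16, 0.3032]
ee_rot: [-180.0, 0.0, -17.4]
wrist_force: [0.3, 0.6, -3.0]
opening: 0.672
open 0.6668 0.0026 F tool [-0.04  0.06  3.43] M tool [ 0.024 -0.01   0.048] z [0.5306 0.16   0.3032] yaw -17.44
```

```bash
python3 -m crank '0.667 0 0 0 -1;0.667 0 0 0 0;0.667 0 0 0 -1;0.667 0 0 0 0;0.667 0 0 0 0'; python3 - <<'E'
from h import *
c=imaging.camera('wrist');im=c['color'][170:345,225:415,::-1]
g=cv2.cvtColor(im,cv2.COLOR_BGR2GRAY).astype(float)
g=np.clip((g-30)*6,0,255).astype(np.uint8)
cv2.imwrite('pics/w10.png',cv2.resize(np.hstack([g,cv2.cvtColor(im,cv2.COLOR_BGR2GRAY)]),None,fx=2.1,fy=2.1,interpolation=cv2.INTER_CUBIC))
E
```

```text
t: 18.47
eef_pos: [0.5306, 0.1599, 0.3032]
ee_rot: [-180.0, 0.0, -15.4]
wrist_force: [-0.6, 0.0, -3.1]
opening: 0.668
```

View pics/w10.png

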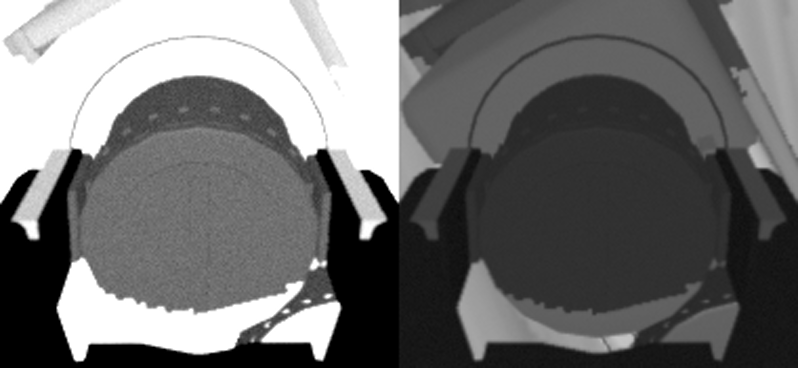

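The cap is still following. Its line mark stays vertical at about (207,215) in the crop.

```bash
python3 -m crank '0.667 0 0 0 -1;0.667 0 0 0 0;0.667 0 0 0 -1;0.667 0 0 0 0;0.667 0 0 0 0'
```

```text
t: 18.93
eef_pos: [0.5306, 0.16, 0.3032]
ee_rot: [180.0, 0.0, -13.4]
wrist_force: [0.2, 0.8, -3.0]
opening: 0.668
```

```bash
python3 -m crank '0.667 0 0 0 -1;0.667 0 0 0 0;0.667 0 0 0 -1;0.667 0 0 0 0;0.667 0 0 0 0'
```

```text
t: 19.35
eef_pos: [0.5306, 0.1599, 0.3032]
ee_rot: [180.0, 0.0, -11.4]
wrist_force: [0.7, 0.8, -2.8]
opening: 0.67
```

```bash
python3 -m crank '0.667 0 0 0 -1;0.667 0 0 0 0;0.667 0 0 0 -1;0.667 0 0 0 0;0.667 0 0 0 0'
```

```text
t: 19.77
eef_pos: [0.5306, 0.16, 0.3032]
ee_rot: [-180.0, -0.0, -9.4]
wrist_force: [0.2, -0.1, -2.9]
opening: 0.667
```

```bash
python3 -m crank '0.667 0 0 0 -1;0.667 0 0 0 0;0.667 0 0 0 -1;0.667 0 0 0 0;0.667 0 0 0 0'
```

```text
t: 20.18
eef_pos: [0.5306, 0.1599, 0.3032]
ee_rot: [-180.0, -0.0, -7.4]
wrist_force: [-0.1, 0.2, -2.3]
opening: 0.667
```

```bash
python3 -m crank '0.667 0 0 0 -1;0.667 0 0 0 0;0.667 0 0 0 -1;0.667 0 0 0 0;0.667 0 0 0 0'
```

```text
t: 20.6
eef_pos: [0.5306, 0.1599, 0.3032]
ee_rot: [-180.0, -0.0, -5.4]
wrist_force: [-0.7, -0.6, -2.4]
opening: 0.664
```

```bash
python3 -m crank '0.667 0 0 0 -1;0.667 0 0 0 0;0.667 0 0 0 -1;0.667 0 0 0 0;0.667 0 0 0 0'; python3 av.py
```

```text
t: 21.02
eef_pos: [0.5306, 0.16, 0.3032]
ee_rot: [-180.0, -0.0, -3.4]
wrist_force: [-0.7, 0.0, -1.8]
opening: 0.672
open 0.6684 0.0019 F tool [-0.16  0.1   1.58] M tool [-0.003 -0.038  0.04 ] z [0.5306 0.16   0.3032] yaw -3.45
```

```bash
python3 -m crank '0.667 0 0 -0.01 -1;0.667 0 0 0 0;0.667 0 0 0 -0.5;0.667 0 0 0 0;0.667 0 0 0 0'; python3 av.py
```

```text
t: 21.73
eef_pos: [0.5306, 0.16, 0.3033]
ee_rot: [180.0, 0.0, -1.9]
wrist_force: [-0.3, -0.1, -3.2]
opening: 0.667
open 0.6664 0.0022 F tool [-0.71 -0.04  2.62] M tool [ 0.011 -0.022  0.05 ] z [0.5306 0.1599 0.3032] yaw -1.95
```

```bash
python3 -m crank '0.667 0 0 0 -1;0.667 0 0 0 0;0.667 0 0 0 -1;0.667 0 0 0 0;0.667 0 0 0 0'; python3 av.py
```

```text
t: 22.45
eef_pos: [0.5306, 0.16, 0.3033]
ee_rot: [-180.0, 0.0, 0.1]
wrist_force: [0.0, 0.6, -2.6]
opening: 0.666
open 0.668 0.0016 F tool [-0.42 -0.13  2.64] M tool [ 0.008 -0.065  0.041] z [0.5306 0.16   0.3033] yaw 0.05
```

```bash
python3 -m crank '0.667 0 0 0 -1;0.667 0 0 0 0;0.667 0 0 0 -1;0.667 0 0 0 0;0.667 0 0 0 0'
```

```text
t: 23.17
eef_pos: [0.5306, 0.16, 0.3033]
ee_rot: [-180.0, -0.0, 2.1]
wrist_force: [-0.6, -0.1, -2.2]
opening: 0.666
```

```bash
python3 -m crank '0.667 0 0 0 -1;0.667 0 0 0 0;0.667 0 0 0 -1;0.667 0 0 0 0;0.667 0 0 0 0'
```

```text
t: 23.58
eef_pos: [0.5307, 0.16, 0.3033]
ee_rot: [-180.0, -0.0, 4.1]
wrist_force: [-0.0, 0.1, -1.9]
opening: 0.664
```

```bash
python3 -m crank '0.667 0 0 0 -1;0.667 0 0 0 0;0.667 0 0 0 -1;0.667 0 0 0 0;0.667 0 0 0 0'; python3 av.py
```

```text
t: 24.0
eef_pos: [0.5306, 0.16, 0.3034]
ee_rot: [-180.0, -0.0, 6.1]
wrist_force: [-0.5, 0.5, -1.0]
opening: 0.668
open 0.6674 0.0035 F tool [-0.56 -0.1   0.08] M tool [-0.031 -0.089  0.01 ] z [0.5307 0.1599 0.3033] yaw 6.05
```

```bash
python3 -m crank '0.667 0 0 0 -1;0.667 0 0 0 0;0.667 0 0 0 -1;0.667 0 0 0 0;0.667 0 0 0 0'; python3 av.py
```

```text
t: 24.72
eef_pos: [0.5307, 0.16, 0.3034]
ee_rot: [-180.0, -0.0, 8.1]
wrist_force: [-0.8, 0.3, 1.2]
opening: 0.668
open 0.6649 0.0017 F tool [-0.55 -0.07 -1.16] M tool [-0.039 -0.101  0.028] z [0.5307 0.16   0.3033] yaw 8.05
```

The pull changed to a push at yaw 6–8°, so the thread may be free. I'm testing that with a small lift.

```bash
python3 -m crank '0.667 0 0 -0.03 0;0.667 0 0 -0.02 0;0.667 0 0 0 0;0.667 0 0 0 0;0.667 0 0 0 0'; python3 av.py
```

```text
t: 25.43
eef_pos: [0.5306, 0.16, 0.3036]
ee_rot: [180.0, 0.0, 8.1]
wrist_force: [0.0, -0.3, -1.4]
opening: 0.665
open 0.6673 0.0015 F tool [-0.01 -0.06  1.75] M tool [-0.041  0.012  0.01 ] z [0.5306 0.16   0.3037] yaw 8.05
```

```bash
python3 -m crank '0.667 0 0 -0.03 0;0.667 0 0 -0.02 0;0.667 0 0 0 0;0.667 0 0 0 0;0.667 0 0 0 0'; python3 av.py
```

```text
t: 26.15
eef_pos: [0.5305, 0.16, 0.3041]
ee_rot: [180.0, 0.0, 8.1]
wrist_force: [-0.4, -0.2, -5.3]
opening: 0.671
open 0.6666 0.0026 F tool [0.11 0.23 6.04] M tool [-0.017  0.027  0.023] z [0.5305 0.1599 0.3041] yaw 8.05
```

```bash
python3 -m crank '0.667 0 0 0.04 0;0.667 0 0 0 -0.5;0.667 0 0 0 -0.5;0.667 0 0 0 0;0.667 0 0 0 0'; python3 av.py
```

```text
t: 26.87
eef_pos: [0.5308, 0.1599, 0.3042]
ee_rot: [-180.0, -0.0, 9.1]
wrist_force: [-1.1, -0.1, -1.3]
opening: 0.667
open 0.6664 0.0016 F tool [0.15 0.35 1.69] M tool [-0.153 -0.04  -0.023] z [0.5308 0.1599 0.3041] yaw 9.04
```

```bash
python3 -m crank '0.667 0 0 0 -0.5;0.667 0 0 0 -0.5;0.667 0 0 0 -0.5;0.667 0 0 0 0;0.667 0 0 0 0'; python3 av.py
```

```text
t: 27.58
eef_pos: [0.5307, 0.16, 0.304]
ee_rot: [-180.0, -0.0, 10.6]
wrist_force: [0.2, -0.9, -0.4]
opening: 0.664
open 0.6674 0.0026 F tool [ 0.58  0.34 -0.49] M tool [-0.089  0.061  0.063] z [0.5307 0.16   0.304 ] yaw 10.55
```

```bash
python3 -m crank '0.667 0 0 -0.02 0;0.667 0 0 -0.02 0;0.667 0 0 0 0;0.667 0 0 0 0;0.667 0 0 0 0'; python3 av.py; python3 - <<'E'
from h import *
c=imaging.camera('wrist');im=c['color'][170:345,225:415,::-1]
g=cv2.cvtColor(im,cv2.COLOR_BGR2GRAY).astype(float)
g=np.clip((g-30)*6,0,255).astype(np.uint8)
cv2.imwrite('pics/w11.png',cv2.resize(np.hstack([g,cv2.cvtColor(im,cv2.COLOR_BGR2GRAY)]),None,fx=2.1,fy=2.1,interpolation=cv2.INTER_CUBIC))
print(c['cx'])
E
```

```text
t: 28.3
eef_pos: [0.5307, 0.16, 0.3042]
ee_rot: [180.0, -0.0, 10.6]
wrist_force: [1.1, -0.4, -1.6]
opening: 0.669
open 0.6674 0.0013 F tool [1.25 0.11 1.72] M tool [-0.095  0.271  0.025] z [0.5306 0.16   0.3043] yaw 10.55
319.4642227139516
```

View pics/w11.png

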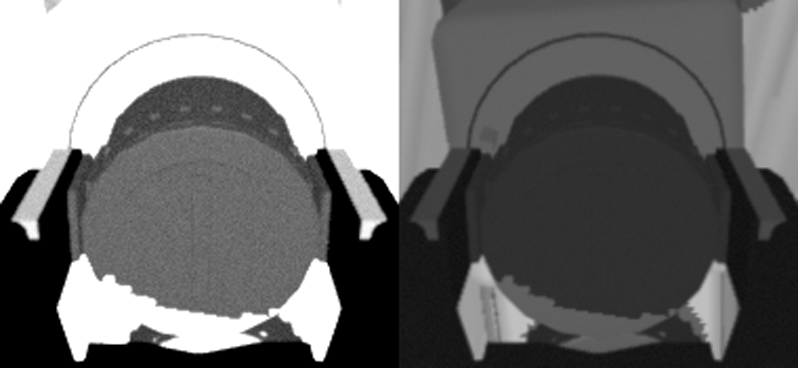

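```bash
python3 -m crank '0.667 0 0 -0.01 -0.5;0.667 0 0 0 -0.5;0.667 0 0 0 -0.5;0.667 0 0 0 0;0.667 0 0 0 0'; python3 av.py
```

```text
t: 29.07
eef_pos: [0.5306, 0.1601, 0.3048]
ee_rot: [-180.0, -0.0, 12.1]
wrist_force: [-0.3, 0.2, 3.2]
opening: 0.667
open 0.6667 0.0012 F tool [-0.02 -0.2  -4.51] M tool [ 0.114 -0.025 -0.051] z [0.5306 0.1601 0.3046] yaw 12.06
```

```bash
python3 -m crank '0.667 0 0 -0.01 -0.5;0.667 0 0 0 -0.5;0.667 0 0 0 -0.5;0.667 0 0 0 0;0.667 0 0 0 0'; python3 av.py
```

```text
t: 29.78
eef_pos: [0.5306, 0.16, 0.3044]
ee_rot: [-180.0, 0.0, 13.6]
wrist_force: [-0.5, 0.8, 3.4]
opening: 0.667
open 0.6678 0.0022 F tool [-0.24 -0.95 -3.87] M tool [ 0.169 -0.001  0.009] z [0.5306 0.16   0.3045] yaw 13.55
```

At yaw 12° the force jumped to a 4.5 N upward push, so the thread is free. I'm lifting gently.

```bash
python3 -m crank '0.667 0 0 -0.05 0;0.667 0 0 -0.05 0;0.667 0 0 -0.05 0;0.667 0 0 0 0;0.667 0 0 0 0'; python3 av.py
```

```text
t: 30.5
eef_pos: [0.5305, 0.1598, 0.3057]
ee_rot: [180.0, 0.0, 13.5]
wrist_force: [0.1, 0.1, -0.3]
opening: 0.669
open 0.6675 0.0024 F tool [-0.07 -0.1   0.57] M tool [-0.011 -0.051  0.004] z [0.5306 0.1599 0.3059] yaw 13.55
```

```bash
python3 -m crank '0.667 0 0 -0.1 0;0.667 0 0 -0.1 0;0.667 0 0 -0.1 0;0.667 0 0 0 0;0.667 0 0 0 0'; python3 av.py
```

```text
t: 31.22
eef_pos: [0.5307, 0.16, 0.3091]
ee_rot: [180.0, -0.0, 13.6]
wrist_force: [0.6, -0.2, -0.3]
opening: 0.671
open 0.6667 0.002 F tool [-0.39 -0.36  0.39] M tool [-0.015 -0.041  0.001] z [0.5306 0.16   0.309 ] yaw 13.55
```

```bash
python3 -m crank '0.667 0 0 -0.5 0;0.667 0 0 -0.5 0;0.667 0 0 -0.6 0;0.667 0 0 -0.8 0;0.667 0 0 -0.8 0'; python3 -m crank '0.667 0 0 -1 0;0.667 0 0 -1 0;0.667 0 0 -1 0;0.667 0 0 -0.5 0;0.667 0 0 0 0'; python3 av.py; python3 - <<'E'
from h import *
s=telemetry.state();a=imaging.camera('wrist');save('w12',a)
b=imaging.camera('side'); im=b['color'][:,:,::-1]; cv2.imwrite('pics/s12.png',cv2.resize(im[220:390,240:440],None,fx=3,fy=3,interpolation=cv2.INTER_CUBIC))
b=imaging.camera('scene'); save('sc12',b)
print([(round(d['confidence'],2),(np.array(d['centre'])*[640,400]).round(1)) for n in('scene','side') for d in spotter.landmark_of(n,'tray_in')])
E
```

```text
t: 31.93
eef_pos: [0.5307, 0.1599, 0.342]
ee_rot: [180.0, -0.0, 13.6]
wrist_force: [-0.1, -0.2, -0.7]
opening: 0.668
t: 32.35
eef_pos: [0.5309, 0.16, 0.3776]
ee_rot: [-180.0, -0.2, 13.6]
wrist_force: [-0.0, -0.7, -0.8]
opening: 0.67
open 0.6655 0.0026 F tool [-0.05 -0.04  0.6 ] M tool [-0.005  0.014  0.009] z [0.5305 0.16   0.3754] yaw 13.55
[(0.91, array([244.5, 224.6])), (0.86, array([370.6, 188.4]))]
```

View pics/w12.png

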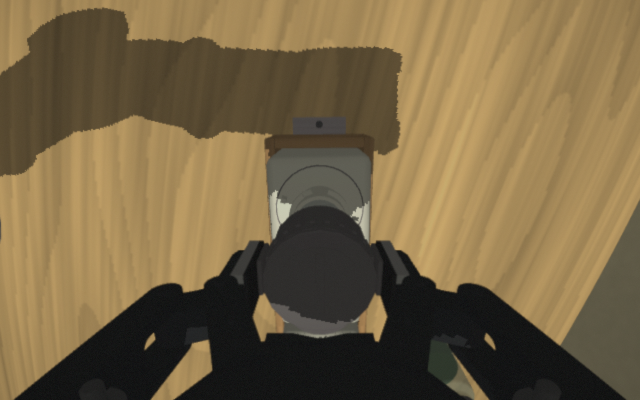

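View pics/s12.png

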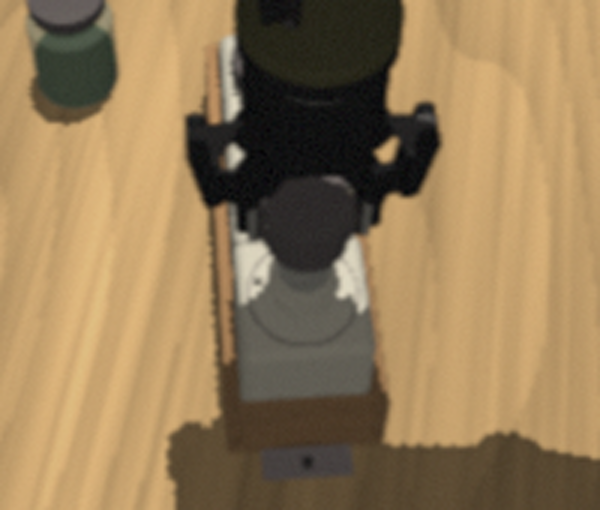

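View pics/sc12.png

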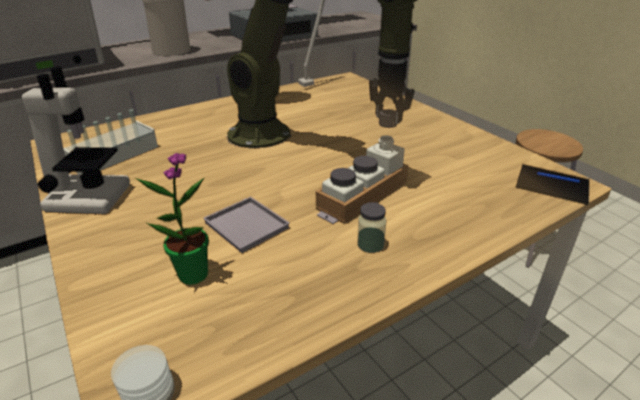

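The cap is in the hand at wrist pixel (320,270), and the jar is still in its pocket with the neck showing. I'm carrying the cap to the tray.

```bash
python3 -m crank '0.667 -0.4 1.3 0 0;0.667 -0.8 2.7 0 0;0.667 -0.8 2.7 0 0;0.667 -0.8 2.7 0 0;0.667 -0.8 2.7 0 0'; python3 -m crank '0.667 -0.8 2.7 0 0;0.667 -0.8 2.7 0 0;0.667 -0.8 2.7 0 0;0.667 -0.8 2.7 0 0;0.667 -0.8 2.7 0 0'; python3 -m crank '0.667 -0.8 2.7 0 0;0.667 -0.8 2.7 0 0;0.667 -0.8 2.7 0 0;0.667 -0.8 2.7 0 0;0.667 -0.8 2.7 0 0'; python3 -m crank '0.667 -0.8 2.3 0 0;0.667 0 0 0 0;0.667 0 0 0 0;0.667 0 0 0 0;0.667 0 0 0 0'; python3 av.py;  python3 - <<'E'
from h import *
s=telemetry.state();a=imaging.camera('wrist');save('w13',a)
b=imaging.camera('side');save('s13',b)
for n in('wrist','side','scene'):print([(n,round(d['confidence'],2),(np.array(d['centre'])*[640,400]).round(1)) for d in spotter.landmark_of(n,'tray_in')])
E
```

```text
t: 33.32
eef_pos: [0.5235, 0.0316, 0.376]
ee_rot: [180.0, 0.0, 13.5]
wrist_force: [0.8, -1.7, -0.9]
opening: 0.665
t: 33.73
eef_pos: [0.5159, -0.1091, 0.3761]
ee_rot: [180.0, 0.0, 13.5]
wrist_force: [0.3, -0.7, 0.5]
opening: 0.671
t: 34.15
eef_pos: [0.5083, -0.2497, 0.3761]
ee_rot: [180.0, 0.0, 13.5]
wrist_force: [1.0, 0.1, -1.3]
opening: 0.667
t: 34.57
eef_pos: [0.5071, -0.2706, 0.376]
ee_rot: [-180.0, -0.0, 13.6]
wrist_force: [-0.4, -0.1, -1.0]
opening: 0.669
open 0.6675 0.0018 F tool [-0.23 -0.19  0.41] M tool [-0.005  0.011  0.007] z [ 0.5073 -0.271   0.3761] yaw 13.61
[('wrist', 0.62, array([316.2, 186.2]))]
[('side', 0.66, array([378. , 128.4]))]
[('scene', 0.91, array([244.5, 224.6]))]
```

View pics/w13.png

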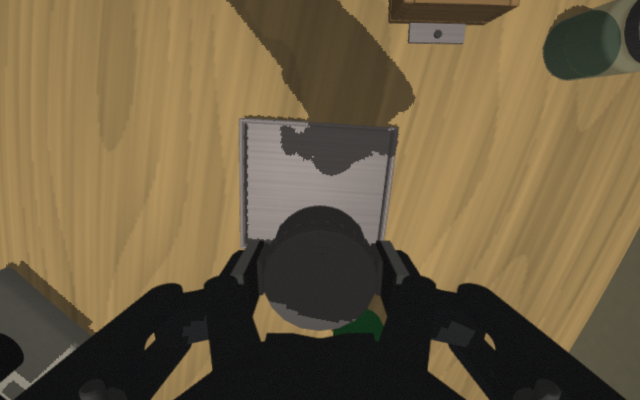

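View pics/s13.png

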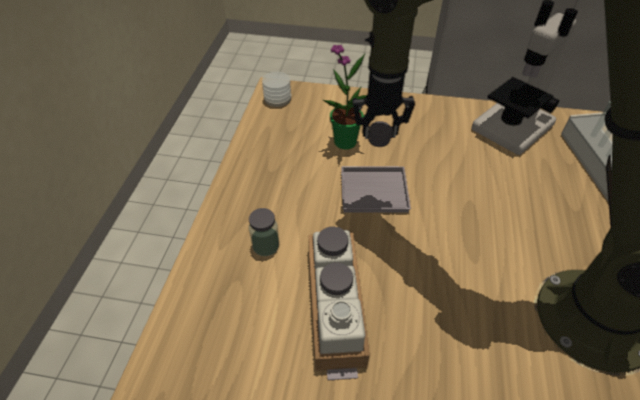

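```bash
python3 - <<'E'
from h import *
s=telemetry.state();c=imaging.camera('wrist')
def at(px,z,c,s=None):
    o,d=ray(c,px,s); return (o+d*(z-o[2])/d[2]).round(4)
print(at((316.2,186.2),.005,c,s))
p,q=at((241,119),.018,c,s),at((397,127),.018,c,s);print(p,q,np.linalg.norm(p-q)); print(at((383,241),.018,c,s))
b=imaging.camera('side')
print('side corners',[at(x,.018,b) for x in((341,168),(404,168),(409,211),(342,212))],at((371,188.2),.005,b))
a=imaging.camera('scene'); print('scene',at((244.5,224.6),.005,a))
E
```

```text
[ 0.5057 -0.2807  0.005 ]
[ 0.4081 -0.224   0.018 ] [ 0.5756 -0.1921  0.018 ] 0.170510586181621
[ 0.6001 -0.3251  0.018 ]
side corners [array([ 0.6029, -0.3365,  0.018 ]), array([ 0.4314, -0.367 ,  0.018 ]), array([ 0.409, -0.214,  0.018]), array([ 0.5765, -0.1806,  0.018 ])] [ 0.5131 -0.2875  0.005 ]
scene [ 0.5061 -0.2886  0.005 ]
```

The tray centre measures about (0.505,-0.275) from both views, and the hand is above it. I'm descending.

```bash
python3 -m crank '0.667 0 0 1.5 0;0.667 0 0 2.5 0;0.667 0 0 2.5 0;0.667 0 0 2.5 0;0.667 0 0 2.5 0'; python3 -m crank '0.667 0 0 2 0;0.667 0 0 1.5 0;0.667 0 0 1 0;0.667 0 0 0.5 0;0.667 0 0 0.4 0'; python3 -m crank '0.667 0 0 0.3 0;0.667 0 0 0 0;0.667 0 0 0 0;0.667 0 0 0 0;0.667 0 0 0 0'; python3 av.py;  python3 - <<'E'
from h import *
b=imaging.camera('side'); im=b['color'][:,:,::-1]; cv2.imwrite('pics/s14.png',cv2.resize(im[90:240,290:470],None,fx=4,fy=4,interpolation=cv2.INTER_CUBIC))
E
```

```text
t: 35.68
eef_pos: [0.5071, -0.2716, 0.2601]
ee_rot: [180.0, -0.0, 13.6]
wrist_force: [0.4, 0.3, -0.5]
opening: 0.668
t: 36.1
eef_pos: [0.5072, -0.2717, 0.2067]
ee_rot: [180.0, 0.0, 13.5]
wrist_force: [-0.4, -0.0, -0.8]
opening: 0.67
t: 36.52
eef_pos: [0.5072, -0.2717, 0.2046]
ee_rot: [180.0, -0.0, 13.6]
wrist_force: [0.5, -0.6, -0.9]
opening: 0.667
open 0.667 0.0023 F tool [-0.05  0.01  0.59] M tool [-0.011  0.012  0.005] z [ 0.5071 -0.2716  0.2041] yaw 13.55
```

View pics/s14.png

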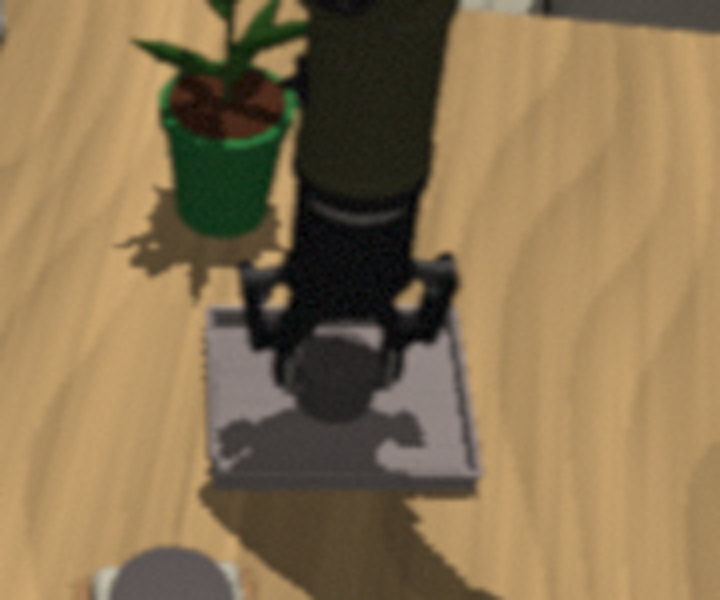

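```bash
python3 -m crank '0.667 0 0 0.4 0;0.667 0 0 0.4 0;0.667 0 0 0.3 0;0.667 0 0 0.1 0;0.667 0 0 0 0'; python3 -m crank '0.667 0 0 0.1 0;0.667 0 0 0 0;0.667 0 0 0.1 0;0.667 0 0 0 0;0.667 0 0 0 0'
```

```text
t: 37.28
eef_pos: [0.5069, -0.2715, 0.1914]
ee_rot: [-180.0, 0.0, 13.6]
wrist_force: [0.3, -0.7, -0.3]
opening: 0.667
t: 37.7
eef_pos: [0.5071, -0.2716, 0.19]
ee_rot: [180.0, -0.0, 13.5]
wrist_force: [0.0, 0.4, -0.2]
opening: 0.67
```

```bash
python3 -m crank '0.667 0 0 0.05 0;0.667 0 0 0 0;0.667 0 0 0.05 0;0.667 0 0 0 0;0.667 0 0 0 0'; python3 av.py
```

```text
t: 38.12
eef_pos: [0.5071, -0.2716, 0.189]
ee_rot: [-180.0, 0.0, 13.6]
wrist_force: [0.3, 0.9, -1.6]
opening: 0.669
open 0.6682 0.0011 F tool [0.5  0.06 0.5 ] M tool [-0.001 -0.001  0.005] z [ 0.5071 -0.2716  0.189 ] yaw 13.55
```

```bash
python3 -m crank '0.667 0 0 0.05 0;0.667 0 0 0 0;0.667 0 0 0.05 0;0.667 0 0 0 0;0.667 0 0 0 0'
```

```text
t: 38.83
eef_pos: [0.5071, -0.2716, 0.188]
ee_rot: [-180.0, 0.0, 13.5]
wrist_force: [-0.5, -0.6, -0.6]
opening: 0.663
```

```bash
python3 -m crank '0.667 0 0 0.05 0;0.667 0 0 0 0;0.667 0 0 0.05 0;0.667 0 0 0 0;0.667 0 0 0 0'; python3 av.py
```

```text
t: 39.25
eef_pos: [0.5071, -0.2716, 0.187]
ee_rot: [-180.0, 0.0, 13.6]
wrist_force: [0.1, -0.2, -0.7]
opening: 0.667
open 0.6659 0.0019 F tool [ 0.12 -0.36  0.85] M tool [-0.001 -0.012  0.006] z [ 0.5071 -0.2716  0.187 ] yaw 13.55
```

```bash
python3 -m crank '0.667 0 0 0.05 0;0.667 0 0 0 0;0.667 0 0 0.05 0;0.667 0 0 0 0;0.667 0 0 0 0'; python3 av.py
```

```text
t: 39.97
eef_pos: [0.5072, -0.2717, 0.1864]
ee_rot: [180.0, -0.0, 13.6]
wrist_force: [-0.0, 0.8, 4.3]
opening: 0.665
open 0.6682 0.0014 F tool [-0.43 -0.63 -5.71] M tool [ 0.179 -0.075  0.   ] z [ 0.5072 -0.2716  0.1864] yaw 13.55
```

```bash
python3 -m crank '0.667 0 0 0.05 0;0.667 0 0 0 0;0.667 0 0 0.05 0;0.667 0 0 0 0;0.667 0 0 0 0'; python3 av.py; python3 - <<'E'
from h import *
b=imaging.camera('side'); im=b['color'][:,:,::-1]; cv2.imwrite('pics/s15.png',cv2.resize(im[120:220,320:440],None,fx=5,fy=5,interpolation=cv2.INTER_CUBIC))
E
```

```text
t: 40.68
eef_pos: [0.5072, -0.2717, 0.1859]
ee_rot: [180.0, -0.0, 13.5]
wrist_force: [-1.7, 0.7, 10.6]
opening: 0.666
open 0.6666 0.0029 F tool [-1.4  -1.4  -9.98] M tool [ 0.31  -0.312  0.046] z [ 0.5072 -0.2717  0.1859] yaw 13.54
```

View pics/s15.png

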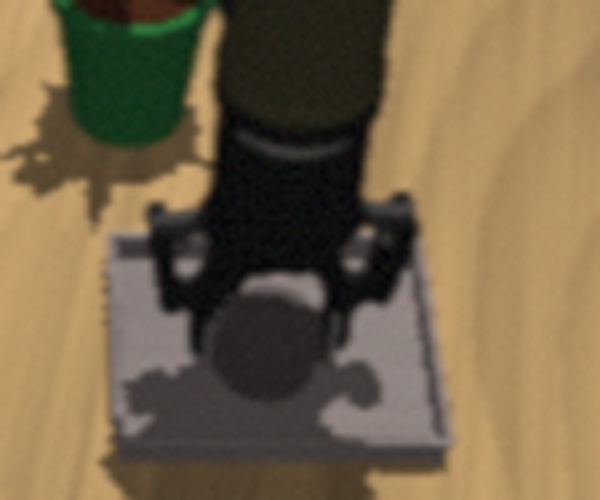

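The cap touched the floor at TCP z 0.1866, against 0.187 expected. I'm relieving the push and opening slowly.

```bash
python3 -m crank '0.667 0 0 -0.05 0;0.68 0 0 0 0;0.69 0 0 0 0;0.70 0 0 0.02 0;0.71 0 0 0.02 0'; python3 -m crank '0.73 0 0 0.02 0;0.75 0 0 0.02 0;0.78 0 0 0.02 0;0.82 0 0 0 0;0.88 0 0 0 0'; python3 -m crank '0.94 0 0 0 0;1 0 0 0 0;1 0 0 0 0;1 0 0 0 0;1 0 0 0 0'; python3 av.py; python3 - <<'E'
from h import *
c=imaging.camera('wrist');save('w16',c)
E
```

```text
t: 41.45
eef_pos: [0.5072, -0.2717, 0.1851]
ee_rot: [180.0, -0.0, 13.5]
wrist_force: [-0.9, 0.4, 5.5]
opening: 0.709
t: 41.87
eef_pos: [0.507, -0.2715, 0.1843]
ee_rot: [-180.0, 0.0, 13.6]
wrist_force: [-0.8, 0.2, 0.8]
opening: 0.878
t: 42.28
eef_pos: [0.5071, -0.2716, 0.1845]
ee_rot: [180.0, -0.0, 13.6]
wrist_force: [0.7, -0.0, 0.3]
opening: 1.001
open 0.998 0.0014 F tool [-0.14  0.08 -0.11] M tool [ 0.005 -0.007 -0.009] z [ 0.5071 -0.2716  0.1845] yaw 13.55
```

View pics/w16.png

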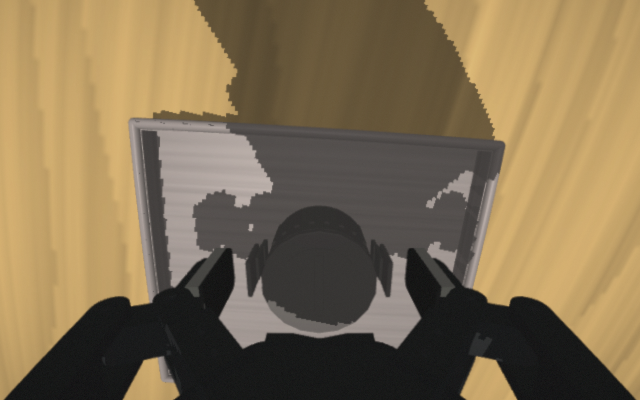

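The cap stands free between the open fingers at (320,270), with both tabs sprung out and clear. I'm retreating straight up.

```bash
python3 -m crank '1 0 0 -0.5 0;1 0 0 -1 0;1 0 0 -2 0;1 0 0 -3 0;1 0 0 -3 0'; python3 -m crank '1 0 0 -3 0;1 0 -1.5 -3 0;1 0 -2 -2 0;1 0 -2 0 0;1 0 -1 0 0'; python3 -m crank '1 0 0 0 0;1 0 0 0 0;1 0 0 0 0;1 0 0 0 0;1 0 0 0 0'; python3 - <<'E'
from h import *
s=telemetry.state();c=imaging.camera('wrist');save('w17',c);a=imaging.camera('side');save('s17',a);b=imaging.camera('scene')
print(s['wrist_force'],s['eef_pos'])
P={n:[(round(d['confidence'],2),(np.array(d['centre'])*[640,400]).round(1)) for d in spotter.landmark_of(n,'cap_top')] for n in('wrist','side','scene')};print(P)
def at(px,z,c,s=None):
    o,d=ray(c,px,s); return (o+d*(z-o[2])/d[2]).round(4)
if P['wrist']: print('wrist@.042',at(P['wrist'][0][1],.042,c,s))
if P['side']: print('side@.042',at(P['side'][0][1],.042,a))
if P['wrist'] and P['side']: print(tri([ray(c,P['wrist'][0][1],s),ray(a,P['side'][0][1])]))
print('jar side',[(round(d['confidence'],2),(np.array(d['centre'])*[640,400]).round(1)) for d in spotter.landmark_of('side','jar_neck')])
E
```

```text
t: 43.05
eef_pos: [0.5067, -0.2715, 0.2809]
ee_rot: [-180.0, 0.1, 13.5]
wrist_force: [0.3, -1.3, -0.2]
opening: 0.998
t: 43.47
eef_pos: [0.4916, -0.2064, 0.3619]
ee_rot: [180.0, -0.2, 13.6]
wrist_force: [-0.1, 0.8, -1.1]
opening: 1.001
t: 43.88
eef_pos: [0.4918, -0.2094, 0.3589]
ee_rot: [-180.0, 0.1, 13.5]
wrist_force: [-0.3, 0.9, 0.1]
opening: 0.996
[-0.34826121  0.86905586  0.08235986] [ 0.491846   -0.20937315  0.35889853]
{'wrist': [(0.92, array([320. , 245.3]))], 'side': [(0.98, array([371.9, 185.3]))], 'scene': [(0.85, array([249.5, 210.2])), (0.39, array([382.9, 146.1]))]}
wrist@.042 [ 0.5066 -0.2682  0.042 ]
side@.042 [ 0.511  -0.2639  0.042 ]
(array([ 0.5095409 , -0.27348874,  0.03111514]), [np.float64(0.0017977737376572193), np.float64(0.001797773737657289)])
jar side [(0.61, array([338.2, 313.6]))]
```

View pics/s17.png

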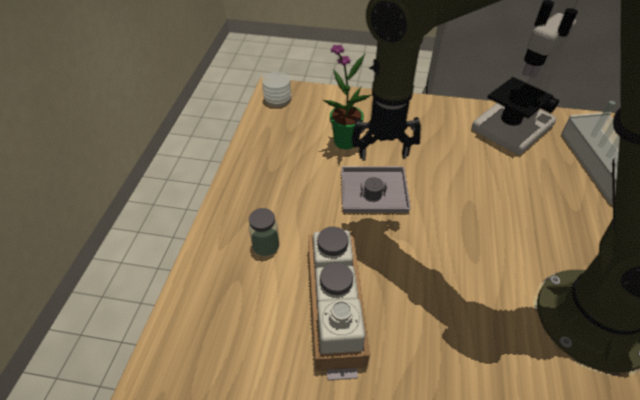

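View pics/w17.png

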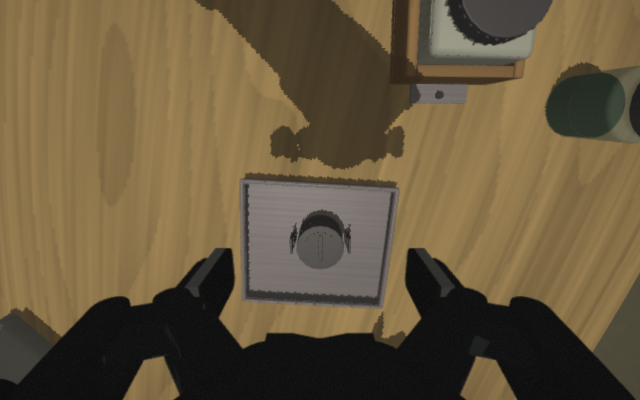

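The cap stands upright mid-tray, at wrist pixel (320,245) and side pixel (374,188). The jar is seated in its pocket, the bystanders are in place and the hand is clear, so I'm handing in.

```bash
python3 -c "
from h import *
print(manip.sign_off())"
```

```text
the job is handed in; nothing more can be done
None
```

The cap is off the tall jar and standing upright near the middle of the steel tray. I handed the job in at about 44 s of the 72 s allowed; it reports no verdict.

**What I did**
- I squeezed both tabs fully in by holding the gripper at an opening of about 0.667 (57 mm). There is no direct reading of the tab force. The opening stayed close to what I commanded, so I judged it well under 30 N.
- I turned the cap anticlockwise by about 70° from its start at about 20°, with a light pull, mostly 2–3 N. The thread let go at a cap angle of roughly 89–90°, where the force jumped to about a 4.5 N push upward.
- I lifted the cap clear and lowered it until it touched the tray floor, at a tool height of 0.1866 m against 0.187 m expected. Then I opened the fingers and backed away.

**Last checks**
- In the wrist and side pictures the cap stands upright and released, at about (0.507, -0.27) against a tray centre of about (0.505, -0.275).
- The jar is seated in its pocket, the bystanders are in place, and the wrist force is about zero.

**What disagreed or went off**
- **Early release test:** I tested for release at about 85°, while the thread still held, and the pull reached about 6 N. That may have been enough to start lifting the jar. The hand only rose about half a millimetre, and the pictures show the jar seated.
- **Set-down:** the push on the floor reached about 10 N before I eased it off.
- **Final cap height:** the two-view check put the cap top at 0.031 m, where 0.042 m is expected. I put this down to picture error, since the touch height matched.

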